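# Open the candle caddy at the tea lights

## Task

Open the round steel candle caddy: lift off its loose lid and set it down gently, knob up, on the round wooden board. Then turn the clear cover inside by its grip bar until its round opening lies squarely over the compartment with the tea lights (large round flat candles in metal cups), so that they can be taken out. Leave the glasses, the bell and the bowl standing where they are.

Things in the scene. Friction and masses are not known exactly. Their poses are not given: they have to be found in the camera images.
- caddy: fixed round steel tin, 184 mm across, 86 mm tall, wall 4 mm. Origin: centre of its underside, on the cover's axis. Below the clear cover are five equal compartments (72 degrees each), centres 57 mm from the axis, holding tea lights, three small cones, two small bars, two small balls and three thin tapers, all of pale wax on a dark floor; which one holds the tea lights changes.
- lid: loose flat aluminium lid, 192 mm across, 0.2 to 0.42 kg, that lies on the caddy's rim at the start. Origin: centre of its underside, z up; from there a round black plug 170 mm across and 6 mm tall (sits 6 mm inside the rim, 3 mm play all round), then the 4 mm plate, then a round upright black knob 24 mm in diameter from 10 to 42 mm above the origin, on the axis.
- board: fixed round wooden board, 230 mm across, 12 mm thick, lying flat on the table. Origin: centre of its underside.
- dial_grip (a point): a point inside the grip bar of the clear cover, on the caddy's axis, 66 mm above the table. The bar is white, upright, 50 mm long, 12 mm thick, its top 75 mm and its foot 45 mm (the clear plate's top) above the table. The bar lies along this point's x axis, which points to the opening; z is up. The plate is 172 mm across, sunk 41 mm below the caddy's rim (inner diameter 176 mm).
- opening (a point): centre of the round opening (54 mm across, white rim) in the clear cover, at the plate's top, 45 mm above the table, 57 mm from the caddy's axis; turns with the cover.
- dial (a joint): angle of the clear cover relative to the caddy, rad, growing anticlockwise seen from above; 0 has no special meaning. No stops or detents; it stays where it is left (friction about 0.06 N m). At the start the opening lies roughly between two compartments; the tea lights are up to about 130 degrees away, one way or the other.
- tealights: stack of two tea lights, 42 mm across, 31 mm tall, fixed in the middle of one compartment, under the clear cover, 57 mm from the caddy's axis. Origin: centre of the stack's underside, 5 mm above the table.
- glass0: bystander: glass cup with a dark red filling and a yellow flower, 62 mm across, 55 mm tall. Origin: centre of its underside.
- glass1: bystander: a second such glass cup. Origin: centre of its underside.
- bell: bystander: brass hand bell standing on its mouth, 68 mm across, 92 mm tall. Origin: centre of its underside.
- bowl: bystander: white bowl, 100 mm across, 40 mm tall. Origin: centre of its underside.

How it is judged:
By the outcome, as a careful person would: the job done as asked, in the order asked, and still so for the second after the job is handed in, with the robot touching nothing.
It also fails if it takes over 72 s, if anything falls off the work surface, if the arm or the gripper's body presses on something with over 40 N, if the wrist force passes 120 N, or if a joint passes its speed limit or range.

## Robot

A 7-joint arm with a two-finger parallel gripper is mounted at the origin on the work surface. World frame = base frame: x ahead of the robot, y to its left, z up, the work surface at z = 0. Lengths are in m, angles in rad, forces in N, time in s.
With the tool pointing down it reaches from about 0.4 to 0.875 m from the base axis. Payload 19.3 kg.
Tool frame: the origin (TCP) lies where the fingers leave the gripper's body, on its centre line; the fingertips stand 73 mm ahead of it and the grasp point (between the pads) lies 54 mm ahead of it; z points along the fingers, y is the line along which they close (so a half turn about z gives the same grasp; the last joint's range is limited). The gripper opens to 85 mm and grips with 20 to 120 N. Pads are 22 mm wide; open, the fingers measure 114 mm over their backs; the gripper's body (76 mm by 85 mm) begins 54 mm behind the grasp point. The pads swing forward as they close: fully open they stand 13 mm farther back than shut.
Start: joints at [1.085, 0.521, -0.036, 1.599, 0.021, 1.021, -0.113], TCP at [0.252, -0.572, 0.304] pointing down, gripper open.
Joint ranges: [-2.91, 2.91], [-0.3, 2.13], [-1.5, 1.42], [0.17, 2.43], [-1.26, 4.41], [0.16, 1.93], [-2.52, 2.52]. Speed limits (rad/s): [1.89, 1.89, 2.39, 2.39, 3.01, 3.01, 3.01].

## Interface

Orientations are given as a 3x3 rotation matrix whose columns are the frame's x, y, z axes.
In Python, from station import env, cams gives the robot as it stands.
- The arm moves only by the tool arm_command, never from a script. Its argument "increments" is a list of rows, each an object of numbers: "ax", "ay", "az": the turn, a rotation vector about the world's x, y, z in degrees; "x", "y", "z": the shift along the world's x, y, z in cm; "fingers": the opening, from 0 (shut) to 1 (fully open). A call has 1 to 20 rows; each row is the pose to reach, as a shift and turn from the pose commanded when the call began; what a row does not reach only later rows make up. A row lasts 1/10 s, in which the tool goes at most 50 mm and 8.59 degrees, less where a joint would pass 70% of its speed; a pose out of reach is approached as far as the arm can. A call with a gripper value outside its range is refused whole. The fingers move at their own pace and stop on an object; the grip force is fixed at half the most. Time passes only in rows, so rows that repeat a pose let the fingers close. It gives the time, the measured TCP pose, the force, the opening and the grip force at its end, in the units of the state.
- env.observe(): the state, without advancing time (a new reading comes with each control period).
- cams.get_image(name): name is "side" or "top" or "wrist"; returns the picture (480x640x3 uint8, blue, green, red); there is no depth.
- cams.camera_params(name): a dict with "mtx" (3x3 intrinsics, pixels), "pose" (4x4, takes a point from camera to world coordinates); the wrist camera has in their place "tool_from_camera" (4x4, takes a point from camera to tool coordinates, whose origin is the TCP and whose axes are the flange's). Camera axes: x right, y down, z forward; pixel columns grow to the right and rows downward; lengths in m; the calibration is good to about 2 mm. A picture is of the moment at which its call begins: read the wrist's pose just before it. camera_params takes no time and is no camera call.
- env.sign_off(): hands the job in; it is judged then, once.
The state is a dict: "time": time; "q": joint angles; "dq": joint speeds; "joint_torque": joint torques, N m; "eef_pos": TCP position; "orientation": TCP orientation; "force": force on the tool from outside, world axes, zero at the start; "torque": the same for the moment, N m; "grip_width": finger opening in m; "finger_force": force on a finger pad.
Only numpy, scipy, OpenCV 4.12 (cv2) and the standard library are available. Lean on these libraries where they do the work, as an engineer would, in place of code of your own. Each camera call takes 0.05 s, during which the arm holds its last target. There are 200 camera calls.

## Working session

There is one attempt and no reset: what is moved stays moved. The work goes in short steps, Python scripts to look and compute and a tool call to move; the robot and the scene stay as the last step left them, time stands still between calls to the robot, and variables do not carry over. Pictures are saved under pics/ and viewed, at most 10 in all, crops included, and the job is handed in when it is done.

Besides the shell and the picture viewer there is one more tool, called after "Emit:" as a command line: name --argument value ..., lists and objects as JSON in quotes. arm_command: Moves the arm, as the interface text tells. Its arguments: {"type":"object","properties":{"increments":{"type":"array","items":{"type":"object","properties":{"ax":{"type":"number"},"ay":{"type":"number"},"az":{"type":"number"},"x":{"type":"number"},"y":{"type":"number"},"z":{"type":"number"},"fingers":{"type":"number"}}}}},"required":["increments"]}

```bash
mkdir -p pics
cat > h.py <<'E'
import numpy as np, cv2
from station import env, cams
def cam(n):
    p=cams.camera_params(n); s=env.observe()
    if 'pose' in p: return np.array(p['mtx']),np.array(p['pose'])
    T=np.eye(4);T[:3,:3]=s['orientation'];T[:3,3]=s['eef_pos']
    return np.array(p['mtx']),T@np.array(p['tool_from_camera'])
def cast(K,P,uv,z):
    uv=np.atleast_2d(np.asarray(uv,float))
    d=np.c_[uv,np.ones(len(uv))]@np.linalg.inv(K).T@P[:3,:3].T
    o=P[:3,3]; return o+d*((z-o[2])/d[:,2])[:,None]
def proj(K,P,X):
    X=np.atleast_2d(X); c=(X-P[:3,3])@P[:3,:3]; c=c@K.T; return c[:,:2]/c[:,2:]
def snap(n,f):
    K,P=cam(n); im=cams.get_image(n); cv2.imwrite(f'pics/{f}.png',im); return im,K,P
E
python3 - <<'E'
from h import *
s=env.observe(); print({k:np.round(v,3).tolist() for k,v in s.items()})
for n in ['top','side']:
    im,K,P=snap(n,n+'0'); print(n,K.round(1).tolist(),P.round(3).tolist())
print(cams.camera_params('wrist'))
E
```

```text
{'time': 0.0, 'q': [1.085, 0.522, -0.036, 1.6, 0.021, 1.021, -0.113], 'dq': [0.0, 0.0, 0.001, 0.0, -0.0, -0.0, 0.001], 'joint_torque': [-0.0, -92.713, 1.98, -36.993, 0.018, 0.008, 0.0], 'eef_pos': [0.252, -0.572, 0.303], 'orientation': [[0.915, 0.404, -0.001], [0.404, -0.915, 0.001], [-0.0, -0.001, -1.0]], 'force': [0.303, 0.731, 0.065], 'torque': [-0.046, -0.017, -0.002], 'finger_force': 0.0, 'grip_width': 0.086}
top [[569.3, 0.0, 319.9], [0.0, 569.3, 243.4], [0.0, 0.0, 1.0]] [[-0.006, -0.996, 0.087, 0.464], [-1.0, 0.006, -0.003, 0.022], [0.003, -0.087, -0.996, 1.506], [0.0, 0.0, 0.0, 1.0]]
side [[582.9, 0.0, 322.4], [0.0, 582.9, 235.1], [0.0, 0.0, 1.0]] [[0.996, -0.057, 0.062, 0.531], [-0.084, -0.76, 0.644, -0.829], [0.01, -0.647, -0.762, 1.092], [0.0, 0.0, 0.0, 1.0]]
{'mtx': array([[429.45290445,   0.        , 319.92794056],
       [  0.        , 429.45290445, 237.12762307],
       [  0.        ,   0.        ,   1.        ]]), 'tool_from_camera': array([[-4.01573601e-04, -9.53761049e-01, -3.00565633e-01,
         7.68113138e-02],
       [ 9.99999848e-01, -4.96706783e-04,  2.40100781e-04,
         7.05243219e-04],
       [-3.78291761e-04, -3.00565491e-01,  9.53761104e-01,
        -7.03542506e-02],
       [ 0.00000000e+00,  0.00000000e+00,  0.00000000e+00,
         1.00000000e+00]])}
```

View pics/top0.png

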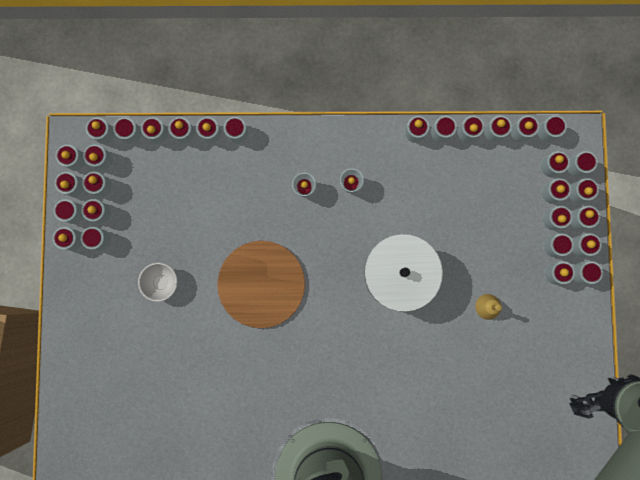

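View pics/side0.png

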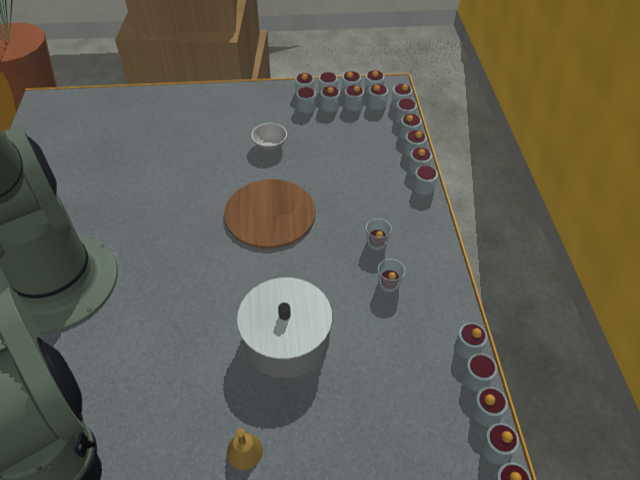

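Top view: lid at about (403,273), knob (405,272), board (262,284), bell (488,307), bowl (157,282), glasses (304,184) and (352,181). The side view agrees: lid (285,318), board (270,213).

Run:
```python
from h import *
def fit(n,box,mask,z):
    im=cv2.imread(f'pics/{n}0.png'); K,P=cam(n); hsv=cv2.cvtColor(im,cv2.COLOR_BGR2HSV)
    m=mask(hsv).astype(np.uint8); b=np.zeros_like(m); x0,y0,x1,y1=box; b[y0:y1,x0:x1]=1; m*=b
    cs,_=cv2.findContours(m,cv2.RETR_EXTERNAL,cv2.CHAIN_APPROX_NONE); c=max(cs,key=cv2.contourArea)
    c=cv2.convexHull(c)[:,0].astype(float)
    X=cast(K,P,c,z)[:,:2]; (cx,cy),r=cv2.minEnclosingCircle(X.astype(np.float32)*1000)
    A=np.c_[2*X,np.ones(len(X))]; s=np.linalg.lstsq(A,(X**2).sum(1),rcond=None)[0]
    print(n,z,'centre',s[:2].round(4),'r',np.sqrt(s[2]+s[:2]@s[:2]).round(4),'enc',round(cx),round(cy),round(r))
white=lambda h:(h[...,2]>185)&(h[...,1]<40)
wood=lambda h:(h[...,1]>90)
fit('top',(350,220,460,325),white,.090); fit('side',(225,270,345,375),white,.090)
fit('top',(205,230,320,340),wood,.012); fit('side',(215,170,325,255),wood,.012)
dark=lambda h:h[...,2]<60
fit('top',(390,255,420,285),dark,.122)
K,P=cam('top')
print('bell',cast(K,P,(488,307),.04),'bowl',cast(K,P,(157,282),.04),'glasses',cast(K,P,[(304,184),(352,181)],.03))
```

```text
top 0.09 centre [ 0.5151 -0.1892] r 0.0943 enc 515 -189 95
side 0.09 centre [ 0.521  -0.1886] r 0.0915 enc 519 -189 94
top 0.012 centre [0.4901 0.1724] r 0.1136 enc 490 172 114
side 0.012 centre [0.4922 0.17  ] r 0.1148 enc 491 170 117
top 0.122 centre [ 0.5144 -0.1878] r 0.0105 enc 514 -188 11
bell [[ 0.42632226 -0.41257285  0.04      ]] bowl [[0.49567209 0.4360807  0.04      ]] glasses [[ 0.75034068  0.0578323   0.03      ]
 [ 0.75758569 -0.06836283  0.03      ]]
```

Emit:
arm_command --increments '[{"x":4,"y":3,"az":8},{"x":6.5,"y":7.5,"az":16,"z":-1},{"x":9.5,"y":11.5,"az":24,"z":-2},{"x":12.5,"y":16,"az":32,"z":-3},{"x":16,"y":20.5,"az":40,"z":-4},{"x":19,"y":25,"az":46,"z":-5},{"x":22,"y":30,"az":46,"z":-5},{"x":24.5,"y":34,"az":46,"z":-5},{"x":26.3,"y":38.3,"az":46,"z":-5},{"x":26.3,"y":38.3,"az":46,"z":-5},{"x":26.3,"y":38.3,"az":46,"z":-5},{"x":26.3,"y":38.3,"az":46,"z":-5}]'

```text
$.increments[0]: bad value
```

Run:
```python
from h import *
s=env.observe(); print({k:np.round(s[k],4).tolist() for k in ('time','q','eef_pos','orientation','force')})
im,K,P=snap('wrist','w1'); print(proj(K,P,[.516,-.189,.122]))
hsv=cv2.cvtColor(im,cv2.COLOR_BGR2HSV)
m=(hsv[...,2]<60).astype(np.uint8)
n,l,st,ce=cv2.connectedComponentsWithStats(m)
for i in range(1,n):
    if st[i,4]>300: print(st[i],ce[i].round(1),cast(K,P,ce[i],.11).round(4))
```

```text
{'time': 0.1, 'q': [1.0848, 0.522, -0.0363, 1.5999, 0.0212, 1.0211, -0.1128], 'eef_pos': [0.2523, -0.5716, 0.3034], 'orientation': [[0.9148, 0.4039, -0.0005], [0.4039, -0.9148, 0.0009], [-0.0001, -0.001, -1.0]], 'force': [-0.7568, 0.6026, -0.0588]}
[[-406.40447945 -892.55839413]]
[    0   315   640   165 44010] [320.3 429.7] [[ 0.1083 -0.636   0.11  ]]
```

View pics/w1.png

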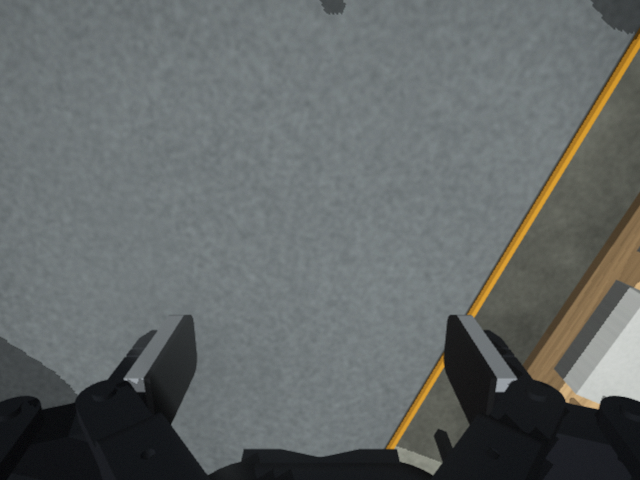

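The move was refused, so the wrist view only shows the open fingers (pads at about (165,370) and (480,370)) over empty table. The rows probably need all seven keys.

Emit:
arm_command --increments '[{"x":4,"y":3,"z":0,"ax":0,"ay":0,"az":8,"fingers":1},{"x":6.5,"y":7.5,"z":-1,"ax":0,"ay":0,"az":16,"fingers":1},{"x":9.5,"y":11.5,"z":-2,"ax":0,"ay":0,"az":24,"fingers":1},{"x":12.5,"y":16,"z":-3,"ax":0,"ay":0,"az":32,"fingers":1},{"x":16,"y":20.5,"z":-4,"ax":0,"ay":0,"az":40,"fingers":1},{"x":19,"y":25,"z":-5,"ax":0,"ay":0,"az":46,"fingers":1},{"x":22,"y":30,"z":-5,"ax":0,"ay":0,"az":46,"fingers":1},{"x":24.5,"y":34,"z":-5,"ax":0,"ay":0,"az":46,"fingers":1},{"x":26.3,"y":38.3,"z":-5,"ax":0,"ay":0,"az":46,"fingers":1},{"x":26.3,"y":38.3,"z":-5,"ax":0,"ay":0,"az":46,"fingers":1},{"x":26.3,"y":38.3,"z":-5,"ax":0,"ay":0,"az":46,"fingers":1},{"x":26.3,"y":38.3,"z":-5,"ax":0,"ay":0,"az":46,"fingers":1}]'

```text
time: 1.35
eef_pos: [0.5153, -0.1888, 0.2537]
orientation: [[0.344, 0.939, -0.001], [0.939, -0.344, -0.0], [-0.0, -0.0, -1.0]]
force: [0.4, -1.1, -0.0]
grip_width: 0.0856
finger_force: 0.0
```

Run:
```python
from h import *
s=env.observe(); print({k:np.round(s[k],4).tolist() for k in ('time','q','eef_pos')})
im,K,P=snap('wrist','w2'); print(proj(K,P,[[.516,-.189,.122],[.516,-.189,.09]]))
hsv=cv2.cvtColor(im,cv2.COLOR_BGR2HSV)
m=(hsv[...,2]<60).astype(np.uint8)
n,l,st,ce=cv2.connectedComponentsWithStats(m)
for i in range(1,n):
    if st[i,4]>300: print(st[i],ce[i].round(1),cast(K,P,ce[i],.11).round(4))
```

```text
{'time': 1.35, 'q': [0.4713, 0.4763, -0.3088, 1.8409, 0.1864, 0.853, -0.2799], 'eef_pos': [0.5153, -0.1888, 0.2537]}
[[320.57542355 260.89246753]
 [320.48341704 241.12696114]]
[ 549    0   91   61 4401] [591.2  25.3] [[ 0.6685 -0.1287  0.11  ]]
[ 301  224   46   59 2152] [323.3 253.5] [[ 0.5172 -0.1899  0.11  ]]
[    0   315   640   165 44246] [319.7 429.3] [[ 0.4763 -0.2958  0.11  ]]
[ 243  349  187   73 5267] [334.3 393.9] [[ 0.4932 -0.2748  0.11  ]]
```

View pics/w2.png

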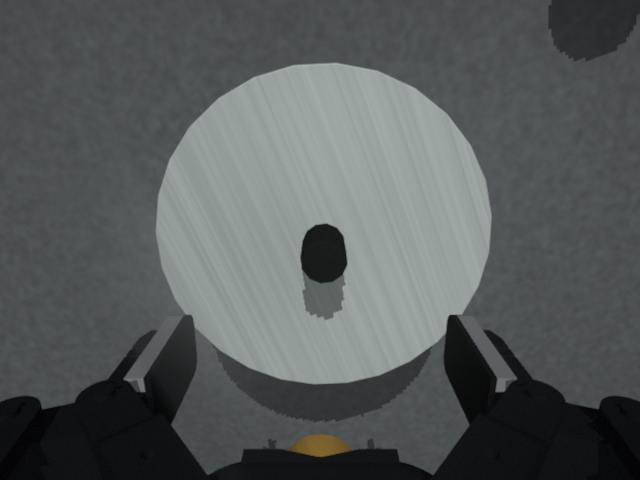

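The lid is centred below the camera, knob at (324,253), i.e. about (0.517, -0.190). Going down and closing.

Emit:
arm_command --increments '[{"x":0.1,"y":-0.1,"z":-4,"ax":0,"ay":0,"az":0,"fingers":0.6},{"x":0.1,"y":-0.1,"z":-7,"ax":0,"ay":0,"az":0,"fingers":0.6},{"x":0.1,"y":-0.1,"z":-8.6,"ax":0,"ay":0,"az":0,"fingers":0.6},{"x":0.1,"y":-0.1,"z":-8.6,"ax":0,"ay":0,"az":0,"fingers":0.6},{"x":0.1,"y":-0.1,"z":-8.6,"ax":0,"ay":0,"az":0,"fingers":0},{"x":0.1,"y":-0.1,"z":-8.6,"ax":0,"ay":0,"az":0,"fingers":0},{"x":0.1,"y":-0.1,"z":-8.6,"ax":0,"ay":0,"az":0,"fingers":0},{"x":0.1,"y":-0.1,"z":-8.6,"ax":0,"ay":0,"az":0,"fingers":0},{"x":0.1,"y":-0.1,"z":-8.6,"ax":0,"ay":0,"az":0,"fingers":0},{"x":0.1,"y":-0.1,"z":-8.6,"ax":0,"ay":0,"az":0,"fingers":0}]'

```text
time: 2.4
eef_pos: [0.5167, -0.1904, 0.1692]
orientation: [[0.346, 0.938, 0.001], [0.938, -0.346, -0.001], [-0.0, 0.002, -1.0]]
force: [-2.6, -1.6, 7.1]
grip_width: 0.0217
finger_force: 58.6
```

Emit:
arm_command --increments '[{"x":0,"y":0,"z":1,"ax":0,"ay":0,"az":0,"fingers":0},{"x":0,"y":0,"z":2.5,"ax":0,"ay":0,"az":0,"fingers":0},{"x":0,"y":0,"z":5,"ax":0,"ay":0,"az":0,"fingers":0},{"x":0,"y":0,"z":8,"ax":0,"ay":0,"az":0,"fingers":0},{"x":0,"y":0,"z":10,"ax":0,"ay":0,"az":0,"fingers":0},{"x":0,"y":0,"z":10,"ax":0,"ay":0,"az":0,"fingers":0},{"x":0,"y":0,"z":10,"ax":0,"ay":0,"az":0,"fingers":0}]'

```text
time: 3.1
eef_pos: [0.5163, -0.1898, 0.2684]
orientation: [[0.345, 0.939, 0.001], [0.939, -0.345, -0.0], [-0.0, 0.001, -1.0]]
force: [-0.9, 0.9, -2.4]
grip_width: 0.0221
finger_force: 59.1
```

Run:
```python
from h import *
im,K,P=snap('wrist','w3')
s,K2,P2=snap('side','s3')
cv2.imwrite('pics/c3.png',np.hstack([cv2.resize(im,(400,300)),cv2.resize(s[150:450,130:530],(400,300))]))
```

```text
(no output)
```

View pics/c3.png

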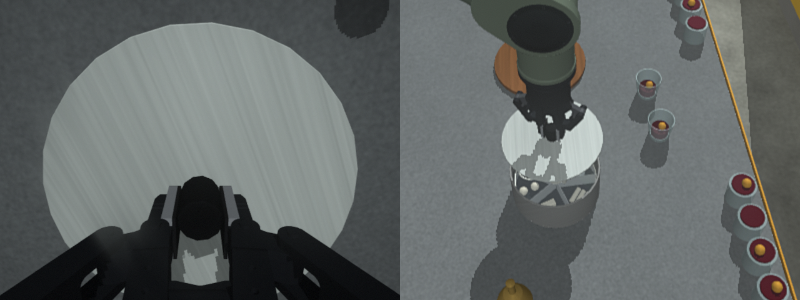

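The lid is held level in the gripper. In the side view (right) the caddy below is open at about (555,185). Carrying the lid to the board.

Emit:
arm_command --increments '[{"x":-0.1,"y":1.5,"z":0,"ax":0,"ay":0,"az":2,"fingers":0},{"x":-0.3,"y":4,"z":0,"ax":0,"ay":0,"az":5,"fingers":0},{"x":-0.5,"y":7.5,"z":0,"ax":0,"ay":0,"az":9,"fingers":0},{"x":-0.8,"y":11,"z":0,"ax":0,"ay":0,"az":12,"fingers":0},{"x":-1.1,"y":14.5,"z":0,"ax":0,"ay":0,"az":16,"fingers":0},{"x":-1.3,"y":18,"z":0,"ax":0,"ay":0,"az":20,"fingers":0},{"x":-1.6,"y":21.5,"z":0,"ax":0,"ay":0,"az":24,"fingers":0},{"x":-1.8,"y":25,"z":-1,"ax":0,"ay":0,"az":28,"fingers":0},{"x":-2.1,"y":28.5,"z":-3,"ax":0,"ay":0,"az":32,"fingers":0},{"x":-2.3,"y":32,"z":-5,"ax":0,"ay":0,"az":36,"fingers":0},{"x":-2.5,"y":34.5,"z":-8,"ax":0,"ay":0,"az":38,"fingers":0},{"x":-2.5,"y":36,"z":-10.5,"ax":0,"ay":0,"az":38,"fingers":0},{"x":-2.5,"y":36,"z":-13,"ax":0,"ay":0,"az":38,"fingers":0},{"x":-2.5,"y":36,"z":-14.5,"ax":0,"ay":0,"az":38,"fingers":0},{"x":-2.5,"y":36,"z":-15.5,"ax":0,"ay":0,"az":38,"fingers":0},{"x":-2.5,"y":36,"z":-15.8,"ax":0,"ay":0,"az":38,"fingers":0},{"x":-2.5,"y":36,"z":-15.8,"ax":0,"ay":0,"az":38,"fingers":0},{"x":-2.5,"y":36,"z":-15.8,"ax":0,"ay":0,"az":38,"fingers":0}]'

```text
time: 5.0
eef_pos: [0.4916, 0.1705, 0.1106]
orientation: [[-0.306, 0.952, 0.001], [0.952, 0.306, 0.0], [0.0, 0.001, -1.0]]
force: [-0.7, -0.4, -3.2]
grip_width: 0.0218
finger_force: 59.1
```

Emit:
arm_command --increments '[{"x":0,"y":0,"z":-0.3,"ax":0,"ay":0,"az":0,"fingers":0},{"x":0,"y":0,"z":-0.5,"ax":0,"ay":0,"az":0,"fingers":0},{"x":0,"y":0,"z":-0.6,"ax":0,"ay":0,"az":0,"fingers":0},{"x":0,"y":0,"z":-0.7,"ax":0,"ay":0,"az":0,"fingers":0},{"x":0,"y":0,"z":-0.8,"ax":0,"ay":0,"az":0,"fingers":0},{"x":0,"y":0,"z":-0.8,"ax":0,"ay":0,"az":0,"fingers":0}]'

```text
time: 5.6
eef_pos: [0.4914, 0.1702, 0.1018]
orientation: [[-0.306, 0.952, -0.0], [0.952, 0.306, -0.0], [0.0, -0.0, -1.0]]
force: [-0.8, -0.1, -2.3]
grip_width: 0.0225
finger_force: 59.1
```

Emit:
arm_command --increments '[{"x":0,"y":0,"z":-0.05,"ax":0,"ay":0,"az":0,"fingers":0},{"x":0,"y":0,"z":-0.1,"ax":0,"ay":0,"az":0,"fingers":0},{"x":0,"y":0,"z":-0.15,"ax":0,"ay":0,"az":0,"fingers":0},{"x":0,"y":0,"z":-0.15,"ax":0,"ay":0,"az":0,"fingers":0}]'

```text
time: 6.0
eef_pos: [0.4914, 0.1703, 0.1012]
orientation: [[-0.306, 0.952, 0.001], [0.952, 0.306, -0.0], [-0.0, 0.0, -1.0]]
force: [-6.9, -2.2, 18.7]
grip_width: 0.0222
finger_force: 61.5
```

Emit:
arm_command --increments '[{"x":0,"y":0,"z":0.1,"ax":0,"ay":0,"az":0,"fingers":0},{"x":0,"y":0,"z":0.1,"ax":0,"ay":0,"az":0,"fingers":0.3},{"x":0,"y":0,"z":0.1,"ax":0,"ay":0,"az":0,"fingers":0.6},{"x":0,"y":0,"z":0.1,"ax":0,"ay":0,"az":0,"fingers":0.6},{"x":0,"y":0,"z":0.1,"ax":0,"ay":0,"az":0,"fingers":0.6},{"x":0,"y":0,"z":0.1,"ax":0,"ay":0,"az":0,"fingers":0.6},{"x":0,"y":0,"z":3,"ax":0,"ay":0,"az":0,"fingers":0.6},{"x":0,"y":0,"z":7,"ax":0,"ay":0,"az":0,"fingers":0.6},{"x":0,"y":0,"z":12,"ax":0,"ay":0,"az":0,"fingers":0.6},{"x":0,"y":0,"z":17,"ax":0,"ay":0,"az":0,"fingers":0.6},{"x":0,"y":0,"z":17,"ax":0,"ay":0,"az":0,"fingers":0.6}]'

```text
time: 7.1
eef_pos: [0.4931, 0.1712, 0.2761]
orientation: [[-0.306, 0.952, 0.008], [0.952, 0.306, 0.003], [0.0, 0.008, -1.0]]
force: [0.0, -0.3, -1.5]
grip_width: 0.0513
finger_force: 0.0
```

Run:
```python
from h import *
s=env.observe(); print({k:np.round(s[k],4).tolist() for k in ('time','q','eef_pos')})
for n in ['top','side','wrist']: im,K,P=snap(n,n+'4')
t=cv2.imread('pics/top4.png'); w=cv2.imread('pics/wrist4.png')
cv2.imwrite('pics/c4.png',np.hstack([cv2.resize(t[215:335,205:445][:, :],(480,240)),cv2.resize(w,(320,240))]))
cv2.imwrite('pics/c4b.png',np.vstack([cv2.resize(t[220:320,350:450],(400,400),interpolation=cv2.INTER_CUBIC)]))
```

```text
{'time': 7.1, 'q': [-0.0198, 0.437, -0.5642, 1.8834, 0.2965, 0.8958, -0.4164], 'eef_pos': [0.4931, 0.1712, 0.2761]}
```

View pics/c4.png

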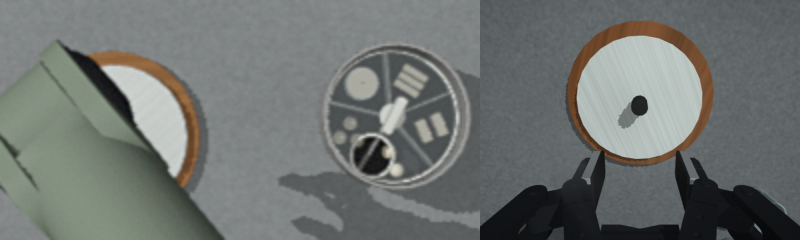

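The lid lies knob-up, well inside the board (wrist view: knob (639,105)). In the caddy, the tea lights are at about (362,83) and the white-rimmed opening at about (372,155), so roughly 100° clockwise. Next: hover over the caddy, aligned with the bar.

Emit:
arm_command --increments '[{"x":0,"y":-3,"z":0,"ax":0,"ay":0,"az":5,"fingers":0.6},{"x":0,"y":-7,"z":0,"ax":0,"ay":0,"az":10,"fingers":0.6},{"x":0.5,"y":-11,"z":0,"ax":0,"ay":0,"az":15,"fingers":0.6},{"x":0.8,"y":-15,"z":0,"ax":0,"ay":0,"az":20,"fingers":0.6},{"x":1.1,"y":-19,"z":0,"ax":0,"ay":0,"az":25,"fingers":0.6},{"x":1.4,"y":-23,"z":0,"ax":0,"ay":0,"az":30,"fingers":0.6},{"x":1.7,"y":-27,"z":0,"ax":0,"ay":0,"az":35,"fingers":0.6},{"x":2,"y":-31,"z":0,"ax":0,"ay":0,"az":41,"fingers":0.6},{"x":2.3,"y":-35,"z":0,"ax":0,"ay":0,"az":41,"fingers":0.6},{"x":2.4,"y":-36,"z":0,"ax":0,"ay":0,"az":41,"fingers":0.6},{"x":2.4,"y":-36,"z":0,"ax":0,"ay":0,"az":41,"fingers":0.6},{"x":2.4,"y":-36,"z":0,"ax":0,"ay":0,"az":41,"fingers":0.6},{"x":2.4,"y":-36,"z":0,"ax":0,"ay":0,"az":41,"fingers":0.6}]'

```text
time: 8.55
eef_pos: [0.5155, -0.1881, 0.2701]
orientation: [[-0.857, 0.516, -0.0], [0.516, 0.857, 0.001], [0.001, 0.0, -1.0]]
force: [0.1, 0.6, 0.4]
grip_width: 0.051
finger_force: 0.0
```

Run:
```python
from h import *
s=env.observe(); print({k:np.round(s[k],4).tolist() for k in ('time','q','eef_pos','orientation')})
im,K,P=snap('wrist','w5')
A=[.516,-.189]
print('axis',proj(K,P,[A+[.075],A+[.045],A+[.036]]).round(1).tolist())
```

```text
{'time': 8.55, 'q': [0.7174, 0.5094, -0.6539, 1.8132, 0.3738, 0.9459, 0.9307], 'eef_pos': [0.5155, -0.1881, 0.2701], 'orientation': [[-0.8567, 0.5159, -0.0004], [0.5159, 0.8567, 0.0006], [0.0006, 0.0003, -1.0]]}
axis [[319.8, 227.6], [319.8, 215.8], [319.8, 212.7]]
```

View pics/w5.png

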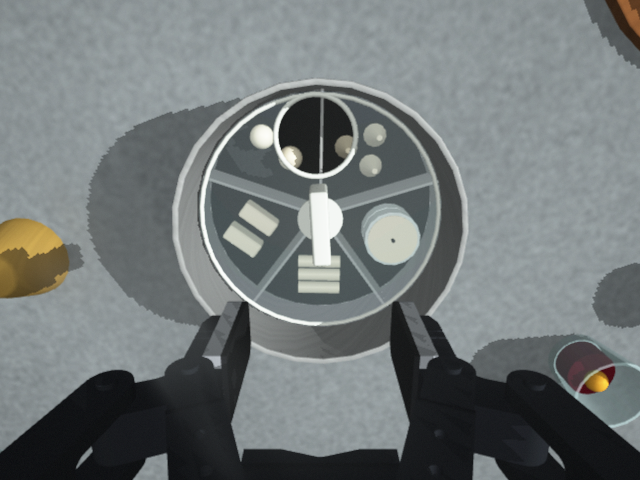

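Wrist view: opening (white ring) centred at about (316,136), bar from (319,186) to (321,264), tea-light top at about (391,236). Measuring them precisely.

```bash
cat >> h.py <<'E'
def ell(im,box,thr,z,K,P,inv=False,sat=255):
    x0,y0,x1,y1=box; h=cv2.cvtColor(im,cv2.COLOR_BGR2HSV)[y0:y1,x0:x1]
    m=((h[...,2]<thr) if inv else (h[...,2]>thr)).astype(np.uint8)
    cs,_=cv2.findContours(m,cv2.RETR_EXTERNAL,cv2.CHAIN_APPROX_NONE); c=max(cs,key=lambda c:cv2.contourArea(cv2.convexHull(c)))
    c=cv2.convexHull(c)[:,0].astype(float)+[x0,y0]
    X=cast(K,P,c,z)[:,:2]; s=np.linalg.lstsq(np.c_[2*X,np.ones(len(X))],(X**2).sum(1),rcond=None)[0]
    return s[:2],np.sqrt(s[2]+s[:2]@s[:2]),c.mean(0)
E
python3 - <<'E'
from h import *
im=cv2.imread('pics/w5.png'); K,P=cam('wrist')
ang=lambda v:np.degrees(np.arctan2(v[1],v[0]))
g=cv2.cvtColor(im,cv2.COLOR_BGR2GRAY); print('row236',g[236,350:435:5],'row136',g[136,260:370:4],'row225 bar',g[240,300:345:3],'rimcol',g[70:110:3,320],g[215,165:215:4])
for t in (170,185,200):
    o=ell(im,(265,85,365,184),t,.046,K,P); T=ell(im,(350,195,430,270),t,.036,K,P)
    print(t,'open',o[0].round(4),o[1].round(4),'tea',T[0].round(4),T[1].round(4),T[2])
    A=np.array([.516,-.189])
    b=cv2.inRange(g[180:253,300:345],t+25,255); n,l,st,ce=cv2.connectedComponentsWithStats(b)
    print('  r',np.linalg.norm(o[0]-A).round(4),np.linalg.norm(T[0]-A).round(4),'angles',ang(o[0]-A),ang(T[0]-A))
E
```

```text
row236 [ 89  88  88 177 204 204 205 204 204 204 205 202 203 202 127 122 123] row136 [246 251 251 230 252  31  31  29  31  30  31  31  31  32  32 123  33  30
  32  32  68 142 142  71 179  81 147 156] row225 bar [160 106  86  87 160 245 246 246 248 249 122  88 140 145 129] rimcol [154 157 156 194 182  85  73 128 187  97  73  78  77  77] [100  96 178 201 142 149 143 143 105 241 120 119  80]
170 open [ 0.4646 -0.1611] 0.0317 tea [ 0.5606 -0.1535] 0.0205 [392.34615385 241.26923077]
  r 0.0585 0.057 angles 151.51753559079893 38.46952149535283
185 open [ 0.4647 -0.1616] 0.0313 tea [ 0.5608 -0.1535] 0.0202 [392.66666667 239.81481481]
  r 0.0582 0.0572 angles 151.9382989658915 38.415468400475866
200 open [ 0.4668 -0.1649] 0.0285 tea [ 0.5608 -0.1534] 0.0197 [392.07692308 238.03846154]
  r 0.0548 0.0572 angles 153.91326180731727 38.49302398280683
```

Run:
```python
from h import *
im=cv2.imread('pics/w5.png'); K,P=cam('wrist'); g=cv2.cvtColor(im,cv2.COLOR_BGR2GRAY)
ang=lambda v:np.degrees(np.arctan2(v[1],v[0]))
for x0 in (273,275):
    o=ell(im,(x0,88,362,182),215,.046,K,P); print('open',o[0].round(4),o[1].round(4))
# opening by rays: outermost bright ring pixel around the seen centre
c=np.array([316.,136.]); pts=[]
for a in np.radians(np.arange(0,360,6)):
    r=np.arange(32,48,.5); p=c+np.outer(r,[np.cos(a),np.sin(a)]); v=cv2.remap(g,p[:,:1].astype(np.float32),p[:,1:].astype(np.float32),1)[:,0]
    k=np.where(v>225)[0]
    if len(k): pts.append(p[k[0]])
X=cast(K,P,pts,.046)[:,:2]
for _ in range(4):
    s=np.linalg.lstsq(np.c_[2*X,np.ones(len(X))],(X**2).sum(1),rcond=None)[0]; r=np.sqrt(s[2]+s[:2]@s[:2]); e=abs(np.linalg.norm(X-s[:2],axis=1)-r); X=X[e<max(.001,2*e.std())]
print('open inner',s[:2].round(4),r.round(4),len(X))
# bar edges
for thr in (235,242):
    L=[];R=[]
    for row in list(range(192,204,2))+list(range(232,260,2)):
        k=np.where(g[row,300:345]>thr)[0]+300
        if len(k)>5: L.append((k.min(),row));R.append((k.max(),row))
    out=[]
    for E in (L,R):
        W=cast(K,P,E,.075)[:,:2]; vx,vy,x,y=cv2.fitLine(W.astype(np.float32),cv2.DIST_HUBER,0,1e-6,1e-6).ravel(); out.append((ang((vx,vy))%180,x,y))
    print('bar',thr,np.round(out,4).tolist())
    k=[r for r in range(175,290) if g[r,321]>thr]; print(k[0],k[-1], cast(K,P,[(319,k[0]),(321,k[-1])],.075).round(4).tolist())
# caddy rim outer fit & plate edge
pts=[];c=np.array([320.,215.])
for a in np.radians(np.arange(-180,0,5)):
    r=np.arange(100,125,.5); p=c+np.outer(r,[np.cos(a),np.sin(a)]); v=cv2.remap(g,p[:,:1].astype(np.float32),p[:,1:].astype(np.float32),1)[:,0]
    k=np.where(v>205)[0]
    if len(k): pts.append(p[k[0]])
pts=np.array(pts); X=cast(K,P,pts,.045)[:,:2]
for _ in range(5):
    s=np.linalg.lstsq(np.c_[2*X,np.ones(len(X))],(X**2).sum(1),rcond=None)[0]; r=np.sqrt(s[2]+s[:2]@s[:2]); e=abs(np.linalg.norm(X-s[:2],axis=1)-r); X=X[e<max(.001,1.5*e.std())]
print('plate?',s[:2].round(4),r.round(4),len(X))
```

```text
open [ 0.4675 -0.1635] 0.0277
open [ 0.4675 -0.1635] 0.0277
open inner [ 0.4672 -0.1628] 0.0261 30
bar 235 [[151.49659729003906, 0.5171999931335449, -0.19439999759197235], [151.8717041015625, 0.5246000289916992, -0.18790000677108765]]
175 264 [[0.4867, -0.1721, 0.075], [0.538, -0.2015, 0.075]]
bar 242 [[151.43069458007812, 0.5192000269889832, -0.1949000060558319], [151.98660278320312, 0.5206999778747559, -0.18610000610351562]]
175 263 [[0.4867, -0.1721, 0.075], [0.5374, -0.2012, 0.075]]
plate? [ 0.5148 -0.192 ] 0.0795 4
```

Emit:
arm_command --increments '[{"x":0.17,"y":-0.19,"z":-4,"ax":0,"ay":0,"az":2.8,"fingers":0.6},{"x":0.17,"y":-0.19,"z":-8,"ax":0,"ay":0,"az":2.8,"fingers":0.6},{"x":0.17,"y":-0.19,"z":-11,"ax":0,"ay":0,"az":2.8,"fingers":0.6},{"x":0.17,"y":-0.19,"z":-13,"ax":0,"ay":0,"az":2.8,"fingers":0.6},{"x":0.17,"y":-0.19,"z":-14,"ax":0,"ay":0,"az":2.8,"fingers":0.6},{"x":0.17,"y":-0.19,"z":-14.5,"ax":0,"ay":0,"az":2.8,"fingers":0.6},{"x":0.17,"y":-0.19,"z":-14.5,"ax":0,"ay":0,"az":2.8,"fingers":0.6}]'

```text
time: 9.3
eef_pos: [0.5173, -0.1913, 0.1256]
orientation: [[-0.88, 0.475, 0.0], [0.475, 0.88, -0.0], [-0.0, 0.0, -1.0]]
force: [0.1, 0.1, 1.0]
grip_width: 0.0514
finger_force: 0.0
```

Emit:
arm_command --increments '[{"x":0,"y":0.1,"z":0,"ax":0,"ay":0,"az":0,"fingers":0.3},{"x":0,"y":0.1,"z":0,"ax":0,"ay":0,"az":0,"fingers":0.2},{"x":0,"y":0.1,"z":0,"ax":0,"ay":0,"az":0,"fingers":0},{"x":0,"y":0.1,"z":0,"ax":0,"ay":0,"az":0,"fingers":0},{"x":0,"y":0.1,"z":0,"ax":0,"ay":0,"az":0,"fingers":0},{"x":0,"y":0.1,"z":0,"ax":0,"ay":0,"az":0,"fingers":0},{"x":0,"y":0.1,"z":0,"ax":0,"ay":0,"az":0,"fingers":0}]'

```text
time: 10.0
eef_pos: [0.518, -0.1899, 0.1264]
orientation: [[-0.88, 0.475, 0.002], [0.475, 0.88, 0.0], [-0.002, 0.001, -1.0]]
force: [0.9, 6.6, 7.6]
grip_width: 0.0109
finger_force: 59.6
```

Emit:
arm_command --increments '[{"x":0,"y":0,"z":0,"ax":0,"ay":0,"az":-3,"fingers":0},{"x":0,"y":0,"z":0,"ax":0,"ay":0,"az":-9,"fingers":0},{"x":0,"y":0,"z":0,"ax":0,"ay":0,"az":-15,"fingers":0},{"x":0,"y":0,"z":0,"ax":0,"ay":0,"az":-21,"fingers":0},{"x":0,"y":0,"z":0,"ax":0,"ay":0,"az":-27,"fingers":0},{"x":0,"y":0,"z":0,"ax":0,"ay":0,"az":-33,"fingers":0},{"x":0,"y":0,"z":0,"ax":0,"ay":0,"az":-39,"fingers":0},{"x":0,"y":0,"z":0,"ax":0,"ay":0,"az":-45,"fingers":0},{"x":0,"y":0,"z":0,"ax":0,"ay":0,"az":-51,"fingers":0},{"x":0,"y":0,"z":0,"ax":0,"ay":0,"az":-57,"fingers":0},{"x":0,"y":0,"z":0,"ax":0,"ay":0,"az":-60,"fingers":0},{"x":0,"y":0,"z":0,"ax":0,"ay":0,"az":-60,"fingers":0}]'

```text
time: 11.2
eef_pos: [0.5172, -0.1903, 0.1263]
orientation: [[-0.026, 1.0, 0.0], [1.0, 0.026, -0.0], [-0.0, 0.0, -1.0]]
force: [-5.0, 3.4, 13.4]
grip_width: 0.0105
finger_force: 60.3
```

Emit:
arm_command --increments '[{"x":0,"y":0,"z":0,"ax":0,"ay":0,"az":-3,"fingers":0},{"x":0,"y":0,"z":0,"ax":0,"ay":0,"az":-9,"fingers":0},{"x":0,"y":0,"z":0,"ax":0,"ay":0,"az":-15,"fingers":0},{"x":0,"y":0,"z":0,"ax":0,"ay":0,"az":-21,"fingers":0},{"x":0,"y":0,"z":0,"ax":0,"ay":0,"az":-27,"fingers":0},{"x":0,"y":0,"z":0,"ax":0,"ay":0,"az":-33,"fingers":0},{"x":0,"y":0,"z":0,"ax":0,"ay":0,"az":-39,"fingers":0},{"x":0,"y":0,"z":0,"ax":0,"ay":0,"az":-45,"fingers":0},{"x":0,"y":0,"z":0,"ax":0,"ay":0,"az":-50,"fingers":0},{"x":0,"y":0,"z":0,"ax":0,"ay":0,"az":-51.5,"fingers":0},{"x":0,"y":0,"z":0,"ax":0,"ay":0,"az":-51.5,"fingers":0},{"x":0,"y":0,"z":0,"ax":0,"ay":0,"az":-51.5,"fingers":0}]'

```text
time: 12.4
eef_pos: [0.5164, -0.19, 0.1263]
orientation: [[0.765, 0.644, -0.001], [0.644, -0.765, 0.001], [-0.0, -0.002, -1.0]]
force: [-10.9, 5.7, 21.1]
grip_width: 0.0108
finger_force: 61.3
```

Run:
```python
from h import *
s=env.observe(); x=s['orientation'][:,0]; print(s['q'].round(2),np.degrees(np.arctan2(x[1],x[0])))
```

```text
[ 0.27  0.66 -0.04  1.92  0.04  0.56 -0.66] 40.125946880271904
```

Turned to 40.1°. Release slowly, rise and check from above.

Emit:
arm_command --increments '[{"x":0,"y":0,"z":0.1,"ax":0,"ay":0,"az":0,"fingers":0},{"x":0,"y":0,"z":0.1,"ax":0,"ay":0,"az":0,"fingers":0.2},{"x":0,"y":0,"z":0.1,"ax":0,"ay":0,"az":0,"fingers":0.4},{"x":0,"y":0,"z":0.1,"ax":0,"ay":0,"az":0,"fingers":0.6},{"x":0,"y":0,"z":0.1,"ax":0,"ay":0,"az":0,"fingers":0.6},{"x":0,"y":0,"z":0.1,"ax":0,"ay":0,"az":0,"fingers":0.6},{"x":0,"y":0,"z":3,"ax":0,"ay":0,"az":0,"fingers":0.6},{"x":0,"y":0,"z":7,"ax":0,"ay":0,"az":0,"fingers":0.6},{"x":0,"y":0,"z":11,"ax":0,"ay":0,"az":0,"fingers":0.6},{"x":0,"y":0,"z":14.4,"ax":0,"ay":0,"az":0,"fingers":0.6},{"x":0,"y":0,"z":14.4,"ax":0,"ay":0,"az":0,"fingers":0.6},{"x":0,"y":0,"z":14.4,"ax":0,"ay":0,"az":0,"fingers":0.6}]'

```text
time: 13.6
eef_pos: [0.5172, -0.1907, 0.27]
orientation: [[0.765, 0.644, 0.001], [0.644, -0.765, -0.0], [0.001, 0.001, -1.0]]
force: [-1.2, -0.2, 0.1]
grip_width: 0.0515
finger_force: 0.0
```

Run:
```python
from h import *
im,K,P=snap('wrist','w6'); ang=lambda v:np.degrees(np.arctan2(v[1],v[0])); A=np.array([.5172,-.190])
a=np.radians(40.1); c=proj(K,P,np.r_[A+.057*np.array([np.cos(a),np.sin(a)]),.045])[0].astype(int); print(c)
for t in (170,190,210):
    o=ell(im,(c[0]-50,c[1]-50,c[0]+50,c[1]+48),t,.046,K,P); print('open',o[0].round(4),o[1].round(4),ang(o[0]-A),o[2])
    T=ell(im,(c[0]-34,c[1]-34,c[0]+34,c[1]+34),t,.036,K,P); print('tea',T[0].round(4),T[1].round(4),ang(T[0]-A),T[2])
```

```text
[317 132]
open [ 0.5638 -0.1511] 0.031 39.86157259497048 [317.6875  130.28125]
tea [ 0.5616 -0.1528] 0.0188 39.92250240308691 [318.         131.92592593]
open [ 0.5597 -0.1543] 0.0264 40.063154350128514 [328.25 162.1 ]
tea [ 0.5586 -0.1743] 0.0082 20.817395113224393 [345.33333333 160.        ]
open [ 0.5595 -0.1547] 0.0257 39.8697153517665 [321.88235294 164.23529412]
tea [ 0.5585 -0.1749] 0.0078 20.031450258661856 [344.5 159.5]
```

View pics/w6.png

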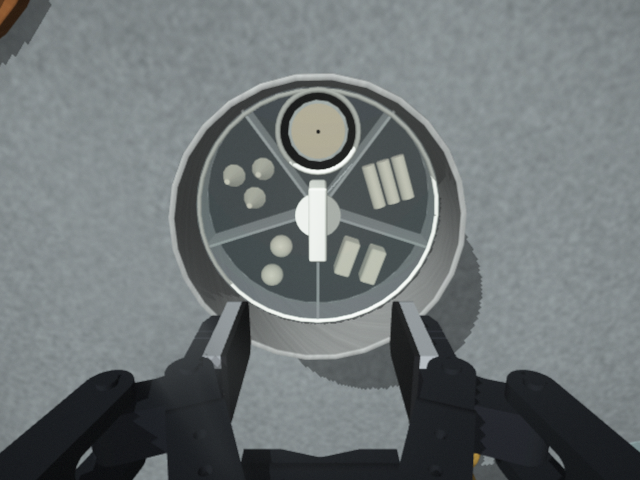

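The wrist view shows the tea light at (318,131), concentric with the opening ring at (318,130), both at about 39.9°. The gripper is clear of everything, so I'm handing in.

```bash
python3 -c "
from station import env
print(env.sign_off())"
```

```text
the job is handed in; nothing more can be done
None
```

The job is handed in: the lid lies knob up on the board, the cover's opening sits squarely over the tea lights (both measured at about 39.9°), and nothing touched the glasses, bell or bowl. Robot time was about 14 s; I have not seen the judging result.

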